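# Close the heavy cover of the sander's steel case

## Robot

A 6-joint arm with a two-finger parallel gripper is mounted at the origin on the work surface. World frame = base frame: x ahead of the robot, y to its left, z up, the work surface at z = 0. Lengths are in m, angles in rad, forces in N, time in s.
With the tool pointing down it reaches from about 0.25 to 0.8 m from the base axis. Payload 3.9 kg.
Tool frame: the origin (TCP) lies between the finger pads; the fingertips stand 17 mm ahead of it and the grasp point (between the pads) lies 2 mm behind it; z points along the fingers, y is the direction in which the jaws open and shut (so a half turn about z gives the same grasp; the last joint's range is limited). The gripper opens to 85 mm and grips with 20 to 120 N. Pads are 22 mm wide; open, the fingers measure 114 mm over their backs; the gripper's body (76 mm by 85 mm) begins 54 mm behind the grasp point. The pads swing forward as they close: fully open they stand 13 mm farther back than shut.
Start: joints at [-1.168, 0.26, -0.138, 1.173, 0, 1.571], TCP at [0.206, -0.483, 0.248] pointing down, gripper open.
Joint ranges: [-2.78, 2.78], [-0.83, 1.72], [-1.28, 1.37], [-1.9, 2.12], [-1.57, 1.48], [-3.14, 3.14]. Speed limits (rad/s): [2.57, 2.57, 3.14, 3.14, 3.14, 3.14].

## Interface

Orientations are given as a unit quaternion [x, y, z, w].
In Python, from rig import arm gives the robot as it stands.
- The arm moves only by the shell command python3 -m creep 'ROWS' [OPENING]. ROWS is JSON, a list of rows, each a list of 4 numbers: the shift along the tool's x, y, z normalised to -1 to 1, where 1 is 250 mm, then the turn about the tool's z normalised to -1 to 1, where 1 is pi rad. A call has 1 to 20 rows; each row shifts and turns the commanded pose from where the row before left it, along the tool's axes as they then stand; what a row does not reach is not made up. A row lasts 1/10 s, in which the tool goes at most 50 mm and 8.59 degrees, less where a joint would pass 70% of its speed; a pose out of reach is approached as far as the arm can. A call with a number of a shift or a turn outside -1 to 1 is refused whole. A call with a gripper value outside its range is refused whole. OPENING is the gripper command: -1 is shut, 1 is fully open, values between are in proportion, set as the call begins (- or left out, the last holds). The fingers move at their own pace and stop on an object; the grip force is fixed at half the most. Time passes only in rows, so rows that do not move let the fingers close. It gives the time, the measured TCP pose, the force and the opening at its end, in the units of the state.
- arm.observe(): the state, without advancing time (a new reading comes with each control period).
- arm.snapshot(name): name is "side" or "top" or "wrist"; returns a dict with "color" (480x640x3 uint8, red, green, blue), "depth" (480x640 float32, m along the optical axis (not along the pixel's ray), 0 where there is no reading), "camera_matrix" (3x3 intrinsics, pixels), "cam_to_world" (4x4, takes a point from camera to world coordinates). Camera axes: x right, y up, looking along -z (the intrinsics and any distortion apply to the point x, -y, -z); pixel columns grow to the right and rows downward; lengths in m; the calibration is good to about 2 mm. A picture is of the moment at which its call begins.
- arm.sign_off(): hands the job in, once; it reports no verdict.
The state is a dict: "t": time; "q": joint angles; "joint_vel": joint speeds; "effort": joint torques, N m; "eef_pos": TCP position; "tool_rot": TCP orientation; "force": force on the tool from outside, world axes, zero at the start; "wrist_torque": the same for the moment, N m; "gripper_width": opening from 0.0 (shut) to 1.0 (fully open).
Only numpy, scipy, OpenCV 4.12 (cv2) and the standard library are available. Lean on these libraries where they do the work, as an engineer would, in place of code of your own. Each camera call takes 0.05 s, during which the arm holds its last target. There are 200 camera calls.

## Task

The palm sander is back in its blue steel case: now close the case. Bring the heavy cover over from upright, bear its weight at the yellow lip with an open hand (do not clamp it) all the way down so that it never drops or slams, then press it down with a light push until both front catches have snapped and it is fully shut, and let go; leave the sander in its bay and everything else on the bench where it is.

Things in the scene. Friction and masses are not known exactly. Their poses are not given: they have to be found in the camera images.
- case: lower half of the blue steel case with foam inside, 200 mm deep (its x) x 300 mm wide (its y) x 85 mm high, stays put on the bench. Origin under its centre, on the bench. Its x axis points from the front (catches, carrying handle) to the hinge side, y along its width, z up
- cover (a joint): hinge angle of the heavy cover, rad: 0 fully shut, grows as it opens, 1.57 with its top sheet upright, stop at 1.75; 1.16 to 1.47 at the start. The stiff hinge alone holds it from about 1.05 to 1.5; tilted farther forward it falls of itself, pulling harder the lower it is (4 to 8 N bear it at the lip). Coming down it first lies on the two catches at about 0.045, its front edge some 9 mm too high
- hinge_mid (a point): middle of the cover's hinge line, which runs along the case's y at the case's x = +100 mm, z = 85 mm. The cover is a tray of sheet steel, open below when shut, 208 x 308 mm and 45 mm deep, 1.5 to 2 kg. Cover's frame: origin here; at angle 0 its axes are the case's
- lip_edge (a point): middle of the free edge of the cover's yellow lift lip, at half its thickness: x = -238 mm, z = 41 mm in the cover's frame. The lip is a tongue 110 mm wide (along the case's y) and 8 mm thick that continues the cover's top sheet 34 mm beyond its front wall. With the cover shut the front below the lip is clear for 70 mm. Painted sheet: a knock or squeeze over 35 N mars it
- press_spot (a point): point on top of the cover, mid-width, 24 mm behind its front wall: x = -180 mm, z = 45 mm in the cover's frame; 130 mm up when shut. With the cover lying on the catches, it takes 9 to 14 N here to start it past them, then less, then, squeezing a springy rubber seal over the last 3 mm of the 8 mm of travel, 10 to 18 N until they snap over its bars. Over 25 N here is too rough
- catch_left (a joint): left sprung steel catch on the case's front (at the case's y = +112 mm): how far its nose is pushed outwards, m. 0 when free and again when it has snapped over the cover's bar, 0.001 to 0.002 while the bar passes it and it is not yet snapped
- catch_right (a joint): the same for the right catch (y = -112 mm)
- sander_mid (a point): palm air sander, black round pad 120 mm across, black grip, 88 mm tall, standing loose in the case's right-hand foam bay; point half-way up on its axis. Leave it there
- sanding_block: yellow sanding block with cork sole, 120 x 66 x 38 mm, loose on the bench, not to be disturbed
- blow_gun: air blow gun, blue and yellow grip with a thin steel nozzle, about 240 mm long, 22 mm high, lying loose, not to be disturbed
- glue: glue bottle, 62 mm across, 170 mm tall, standing loose, not to be disturbed; origin under its foot
- square: try square, dark wood stock 120 mm and steel blade 200 mm, lying loose, 16 mm high, not to be disturbed; origin under the middle of the stock
- offcuts: small loose stack of thin plywood offcuts, 170 x 110 x 18 mm, not to be disturbed
- clamp: bar clamp, 200 mm long, red sliding arm and wooden grip, lying loose, not to be disturbed

How it is judged:
At the end, for the whole second after the job is handed in: the cover is fully shut (under 0.008 rad, 2 mm at the lip) and at rest, both catches have snapped back over its bars (each within 0.6 mm of its rest), and the sander and the loose things on the bench lie within 30 mm of where they were (value of joint cover below 0.008 rad and value of joint each of catch_left, catch_right below 0.0006 m and velocity of joint cover between -0.05 and 0.05 rad/s and not (distance of any of sander_mid, sanding_block, blow_gun, glue, square, offcuts, clamp from where it was at the start of the episode above 0.03 m)); the robot touches nothing.
It fails at once if the cover drops or slams: it comes down faster than 1.5 rad/s before it has reached the catches (value of joint cover above 0.075 rad and velocity of joint cover below -1.5 rad/s).
It fails at once if the cover, down on its catches or lower, is pressed with more than 25 N (value of joint cover below 0.07 rad and contact force between the fingers and case above 25 N).
It fails at once if the robot knocks, clamps or pushes the case or its cover with more than 35 N (contact force between any of the fingers, the arm and case above 35 N).
It fails at once if the sander or a loose thing on the bench is shifted by more than 30 mm (distance of any of sander_mid, sanding_block, blow_gun, glue, square, offcuts, clamp from where it was at the start of the episode above 0.03 m).
It also fails if it takes over 51 s, if anything falls off the work surface, if the arm or the gripper's body presses on something with over 40 N, if the wrist force passes 120 N, or if a joint passes its speed limit or range.

## Working session

There is one attempt and no reset: what is moved stays moved. The work goes in short steps, Python scripts to look and compute and a shell command to move; the robot and the scene stay as the last step left them, time stands still between calls to the robot, and variables do not carry over. Pictures are saved under pics/ and viewed, on a budget of 10 in all, crops included, one or two more only if the job needs it, and the job is handed in when it is done.

```bash
ls; mkdir -p pics; cat > h.py <<'E'
import numpy as np,cv2,pickle
from rig import arm
from scipy.spatial.transform import Rotation as R
def snap(n,f):
    s=arm.snapshot(n); pickle.dump(s,open(f'pics/{f}.pkl','wb'))
    cv2.imwrite(f'pics/{f}.png',s['color'][:,:,::-1]); return s
def load(f): return pickle.load(open(f'pics/{f}.pkl','rb'))
def px(s,u,v,r=1):
    d=s['depth'][v-r:v+r+1,u-r:u+r+1]; d=np.median(d[d>0]); K=s['camera_matrix']
    p=np.array([(u-K[0,2])/K[0,0]*d,-(v-K[1,2])/K[1,1]*d,-d,1]); return (s['cam_to_world']@p)[:3]
E
python3 - <<'E'
from h import *
print(arm.observe())
a=snap('side','side1');b=snap('top','top1')
print(a['cam_to_world'],b['cam_to_world'])
E
```

```text
pics
{'t': 0.0, 'q': array([-1.16800079e+00,  2.60705033e-01, -1.39391039e-01,  1.17270327e+00,
        1.02858709e-05,  1.57083367e+00]), 'joint_vel': array([ 0.00068261,  0.00025101,  0.00084156, -0.0001835 ,  0.00182958,
       -0.00090998]), 'effort': array([-2.59213575e-04, -4.05676568e+01,  2.53922385e+01,  1.87033979e-02,
       -2.55287696e-04,  7.55111557e-06]), 'eef_pos': array([ 0.2055401 , -0.48237592,  0.24744555]), 'tool_rot': array([ 9.79791171e-01,  2.00020643e-01, -1.95319923e-04, -9.82289916e-04]), 'force': array([-0.22423291, -0.35249212,  0.07270291]), 'wrist_torque': array([-0.003845  ,  0.0126072 ,  0.01938392]), 'gripper_width': 1.0002430544246168}
[[-0.76938523  0.60859466 -0.19405901  0.30412409]
 [-0.6387347  -0.73677926  0.22175278  0.25880715]
 [-0.0080211   0.29456554  0.95559762  1.26277556]
 [ 0.          0.          0.          1.        ]] [[-0.02155028  0.99462974 -0.10122878  0.38177359]
 [-0.99974263 -0.02215694 -0.00487234 -0.01940742]
 [-0.0070891   0.10109773  0.99485124  1.73646549]
 [ 0.          0.          0.          1.        ]]
```

View pics/side1.png

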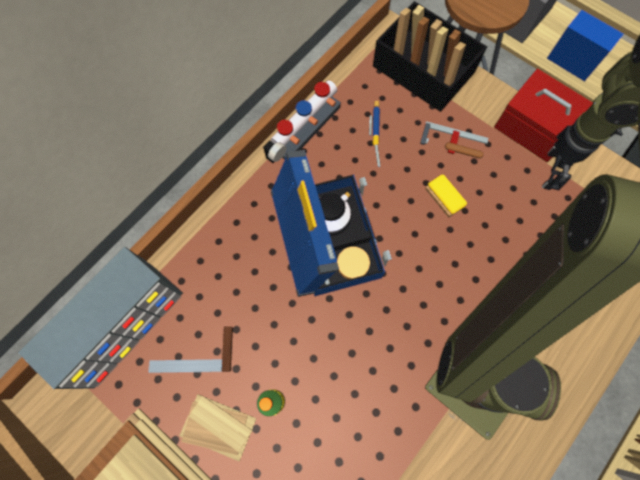

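View pics/top1.png

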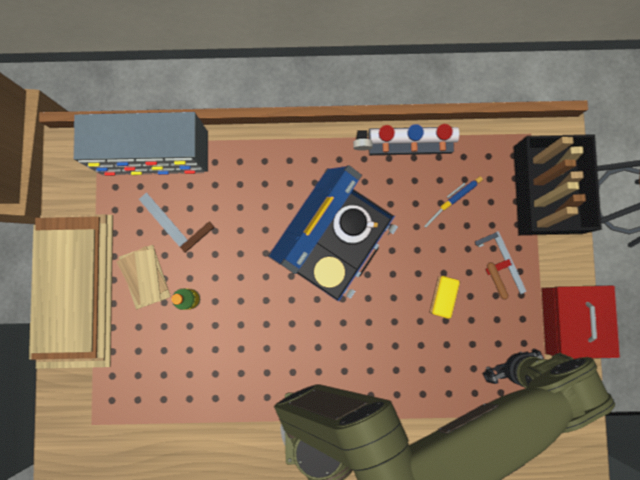

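```bash
python3 - <<'E'
from h import *
for n in ['side1','top1']:
    s=load(n); hsv=cv2.cvtColor(s['color'],cv2.COLOR_RGB2HSV)
    K=s['camera_matrix'];d=s['depth'];v,u=np.mgrid[:480,:640]
    P=np.stack([(u-K[0,2])/K[0,0]*d,-(v-K[1,2])/K[1,1]*d,-d,np.ones_like(d)],-1)@s['cam_to_world'].T
    P=P[...,:3]
    roi=((u>260)&(u<400)&(v>140)&(v<300)&(d>0))
    y=roi&(hsv[...,0]>18)&(hsv[...,0]<32)&(hsv[...,1]>170)&(P[...,2]>.2)
    q=P[y]; print(n,'lip n',y.sum(),q.min(0),q.max(0),q.mean(0))
    c=q-q.mean(0);print(np.linalg.svd(c,full_matrices=False)[2][0], np.percentile(q[:,2],[10,50,90]))
    b=roi&(hsv[...,0]>95)&(hsv[...,0]<125)&(hsv[...,1]>120)
    for lo,hi in [(.06,.1),(.15,.4)]:
        m=b&(P[...,2]>lo)&(P[...,2]<hi); print('blue',lo,m.sum(),P[m].mean(0))
        r=cv2.minAreaRect(P[m][:,:2].astype(np.float32)); print(r, cv2.boxPoints(r).round(3).tolist())
    np.save(f'pics/{n}.npy',P)
im=cv2.resize(load('top1')['color'][150:310,255:415,::-1],(600,600),interpolation=cv2.INTER_CUBIC);
im2=cv2.resize(load('side1')['color'][140:300,260:400,::-1],(525,600),interpolation=cv2.INTER_CUBIC)
cv2.imwrite('pics/crop.png',cv2.resize(np.hstack([im,im2]),(800,427)))
E
```

```text
side1 lip n 328 [ 0.541104   -0.0460884   0.28814906] [0.63724236 0.02479792 0.32770264] [ 0.58856357 -0.00900477  0.31195697]
[-0.82114383  0.57071919  0.00155365] [0.29668704 0.31389078 0.32408428]
blue 0.06 266 [ 0.51096062 -0.06063073  0.07312282]
((0.5629206299781799, -0.04840950667858124), (0.23966994881629944, 0.3001258075237274), 54.5247688293457) [[0.3709999918937683, -0.05900000035762787], [0.6159999966621399, -0.2329999953508377], [0.7549999952316284, -0.03799999877810478], [0.5099999904632568, 0.13600000739097595]]
blue 0.15 3742 [0.5860656  0.01030503 0.24322638]
((0.5966841578483582, -0.0017000138759613037), (0.09281393885612488, 0.3092639744281769), 54.97443389892578) [[0.4429999887943268, 0.04899999871850014], [0.6970000267028809, -0.12800000607967377], [0.75, -0.052000001072883606], [0.4970000088214874, 0.125]]
top1 lip n 205 [ 0.54045184 -0.04517065  0.29898851] [0.63312631 0.02516829 0.33224057] [ 0.58806504 -0.00867188  0.31907158]
[-0.82004926  0.57228889  0.00215331] [0.30699025 0.32173092 0.32659707]
blue 0.06 71 [ 0.57107868 -0.14244552  0.07669173]
((0.536151111125946, -0.08479523658752441), (0.1461704671382904, 0.2919713854789734), 55.347476959228516) [[0.375, -0.06199999898672104], [0.6150000095367432, -0.2280000001192093], [0.6980000138282776, -0.1080000028014183], [0.4580000042915344, 0.057999998331069946]]
blue 0.15 2605 [0.59329003 0.0016905  0.25420403]
((0.5954542756080627, 0.003735661506652832), (0.09282586723566055, 0.3019579350948334), 55.131290435791016) [[0.4449999928474426, 0.052000001072883606], [0.6930000185966492, -0.12099999934434891], [0.7459999918937683, -0.04399999976158142], [0.49799999594688416, 0.12800000607967377]]
```

View pics/crop.png

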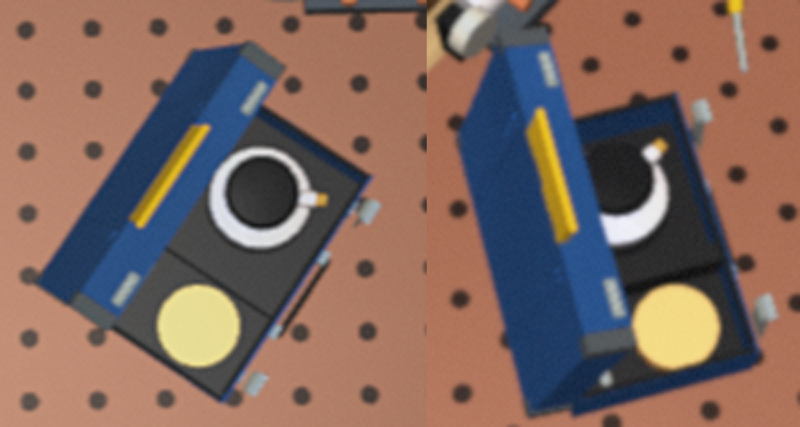

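```bash
cat >> h.py <<'E'
ex=np.array([.5715,.8206]);ey=np.array([-.8206,.5715]);H=np.array([.609,.0185])
def case(p): # hinge-origin coords, case axes
    p=np.asarray(p);d=p[...,:2]-H; return np.stack([d@ex,d@ey,p[...,2]-.085],-1)
E
python3 - <<'E'
from h import *
for n in ['side1','top1']:
    s=load(n);P=case(np.load(f'pics/{n}.npy'));hsv=cv2.cvtColor(s['color'],cv2.COLOR_RGB2HSV)
    m=(abs(P[...,1])<.14)&(P[...,2]>.02)&(P[...,2]<.3)&(abs(P[...,0])<.15)&(s['depth']>0)
    bl=m&(hsv[...,0]>95)&(hsv[...,0]<125)&(hsv[...,1]>120)
    q=P[bl]; # histogram of angle: RANSAC line in xz
    best=None;rng=np.random.default_rng(0)
    for _ in range(500):
        a,b=q[rng.choice(len(q),2)][:,[0,2]];t=b-a
        if np.linalg.norm(t)<.08: continue
        t/=np.linalg.norm(t);r=abs((q[:,0]-a[0])*t[1]-(q[:,2]-a[1])*t[0]);k=(r<.003).sum()
        if best is None or k>best[0]: best=(k,t,a)
    k,t,a=best; t=t*np.sign(t[1]); th=np.arctan2(t[1],-t[0])
    print(n,k,len(q),'theta',th,'offset from hinge',(-a[0])*np.sin(th)-a[1]*np.cos(th), 'yrange',np.percentile(q[:,1],[1,99]))
    y=m&(hsv[...,0]>18)&(hsv[...,0]<32)&(hsv[...,1]>170)&(P[...,2]>.15)
    f=P[y];c,s_=np.cos(th),np.sin(th)
    X=f[:,0]*c-f[:,2]*s_; Z=f[:,0]*s_+f[:,2]*c
    print('lip X',np.percentile(X,[1,10,50,90,99]),'Z',np.percentile(Z,[1,10,50,90,99]),'y',np.percentile(f[:,1],[1,99]))
E
```

```text
side1 2791 3972 theta 1.2337097431569535 offset from hinge -0.04169480454650949 yrange [-0.1369723   0.13667685]
lip X [-0.24110019 -0.23857846 -0.22751312 -0.20899893 -0.20309623] Z [0.03922298 0.04099966 0.04297144 0.04401395 0.04451668] y [-0.05330673  0.05379624]
top1 1542 2753 theta 1.2288303547533876 offset from hinge -0.04626727436461722 yrange [-0.13627446  0.1369354 ]
lip X [-0.24332698 -0.23976322 -0.23523533 -0.21862227 -0.21222524] Z [0.04103114 0.04259536 0.0469334  0.04854438 0.04923679] y [-0.05139121  0.05504755]
```

```bash
python3 -m creep '[[0,0,-0.12,-0.0424],[0,0,-0.12,-0.0424],[0,0,-0.12,-0.0424],[0,0,-0.12,-0.0424],[0,0,-0.12,-0.0424],[0,0,-0.12,-0.0424],[0,0,0,-0.0424],[0,0,0,-0.0424],[0,0,0,-0.0424],[0,0,0,-0.0424],[0,0,0,-0.0424],[0,0,0,-0.0424],[0,0,0,-0.0424],[0,0,0,-0.0424],[0,0,0,-0.0424],[0,0,0,-0.0424],[0,0,0,0]]'
cat > st.py <<'E'
from h import *
o=arm.observe();c=case(o['eef_pos']);Rm=R.from_quat(o['tool_rot']).as_matrix()
f=o['force'];print('t',round(o['t'],2),'case',(c*1000).round(1),'world',o['eef_pos'].round(4),'ytool.ex',round(Rm[:2,1]@ex,4),'yerr',round(Rm[:2,1]@ey,4),'tz',Rm[:,2].round(3),'F case',[round(float(v),1) for v in (f[:2]@ex,f[:2]@ey,f[2])],'w',round(o['gripper_width'],3),'q6',o['q'].round(2))
E
python3 st.py
```

```text
t: 1.8
eef_pos: [0.2057, -0.4829, 0.4279]
tool_rot: [0.299, 0.954, 0.0, -0.0]
force: [-0.3, -0.4, 0.8]
gripper_width: 1.0
t 1.8 case [-641.9   44.4  342.9] world [ 0.2057 -0.4829  0.4279] ytool.ex 1.0 yerr 0.0005 tz [-0.     0.001 -1.   ] F case [-0.5, 0.1, 0.8] w 1.0 q6 [-1.17  0.26  0.32  1.64  0.   -0.56]
```

```bash
python3 -m creep '[[0,0.08,0,0],[-0.013,0.16,0,0],[-0.013,0.17,0,0],[-0.013,0.17,0,0],[-0.013,0.17,0,0],[-0.013,0.17,0,0],[-0.013,0.17,0,0],[-0.013,0.17,0,0],[-0.013,0.17,0,0],[-0.013,0.17,0,0],[-0.013,0.17,0,0],[-0.013,0.17,0,0],[-0.013,0.17,0,0],[-0.013,0.17,0,0],[-0.013,0.16,0,0],[0,0.1,0,0],[0,0,0,0],[0,0,0,0]]'; python3 st.py
python3 - <<'E'
from h import *
snap('side','s2');w=snap('wrist','w2')
im=cv2.resize(load('s2')['color'][100:300,240:440,::-1],(400,400),interpolation=cv2.INTER_CUBIC)
cv2.imwrite('pics/c2.png',np.hstack([im,cv2.resize(w['color'][:,:,::-1],(400,400))]))
E
```

```text
t: 3.6
eef_pos: [0.6057, 0.0128, 0.4275]
tool_rot: [0.3, 0.954, -0.0, -0.001]
force: [-0.7, 0.4, -0.6]
gripper_width: 1.0
t 3.6 case [ -6.6  -0.6 342.5] world [0.6057 0.0128 0.4275] ytool.ex 1.0 yerr -0.0 tz [-0.002 -0.    -1.   ] F case [-0.1, 0.7, -0.6] w 1.0 q6 [ 0.02  0.42  0.57  1.72 -0.    0.63]
```

View pics/c2.png

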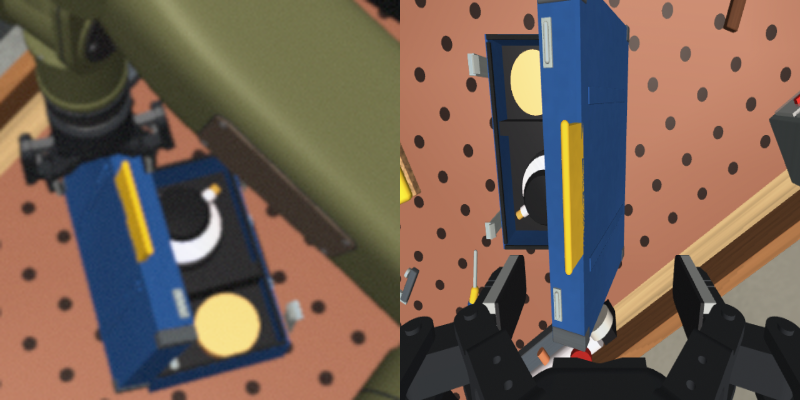

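```bash
python3 -m creep '[[0,-0.06,0,0],[0,-0.065,0,0],[0,0,0.09,0],[0,0,0.09,0],[0,0,0.09,0],[0,0,0.09,0],[0,0,0.06,0],[0,0,0.03,0],[0,0,0,0],[0,0,0,0],[0,0,0,0]]' -0.1; python3 st.py
python3 - <<'E'
from h import *
s=snap('side','s3');w=snap('wrist','w3')
im=cv2.resize(s['color'][100:300,240:440,::-1],(400,400),interpolation=cv2.INTER_CUBIC)
cv2.imwrite('pics/c3.png',np.hstack([im,cv2.resize(w['color'][:,:,::-1],(400,400))]))
E
```

```text
t: 4.8
eef_pos: [0.5883, -0.0135, 0.3171]
tool_rot: [0.299, 0.954, 0.0, 0.001]
force: [-0.4, 0.7, 0.4]
gripper_width: 0.446
t 4.8 case [-38.1  -1.3 232.1] world [ 0.5883 -0.0135  0.3171] ytool.ex 1.0 yerr 0.0003 tz [ 0.002 -0.    -1.   ] F case [0.4, 0.8, 0.4] w 0.446 q6 [-0.02  0.35  0.18  1.39 -0.    0.59]
```

View pics/c3.png

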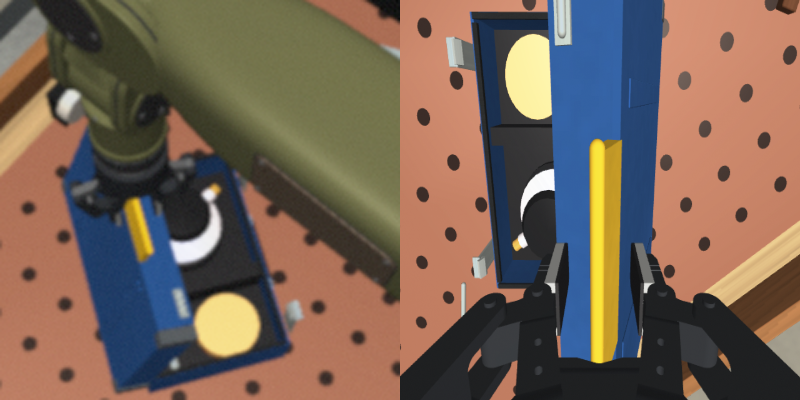

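```bash
python3 -m creep '[[0,-0.02,0.002,0],[0,-0.02,0.002,0],[0,-0.02,0.003,0],[0,-0.02,0.003,0],[0,-0.02,0.004,0],[0,-0.02,0.004,0],[0,-0.02,0.005,0],[0,-0.02,0.005,0],[0,0,0,0]]'; python3 st.py
cat > th.py <<'E'
from h import *
import sys
# cover angle from the catch-bars/sheet seen by the top camera: RANSAC line in case xz
def theta(cam='top',tag='t',mid=False):
    s=snap(cam,tag);K=s['camera_matrix'];d=s['depth'];v,u=np.mgrid[:480,:640]
    P=case((np.stack([(u-K[0,2])/K[0,0]*d,-(v-K[1,2])/K[1,1]*d,-d,np.ones_like(d)],-1)@s['cam_to_world'].T)[...,:3])
    hsv=cv2.cvtColor(s['color'],cv2.COLOR_RGB2HSV)
    m=(abs(P[...,1])<.145)&(P[...,2]>.015)&(P[...,2]<.3)&(P[...,0]<.1)&(P[...,0]>-.26)&(d>0)&(hsv[...,0]>95)&(hsv[...,0]<125)&(hsv[...,1]>120)
    q=P[m]
    # one unknown: sheet outer face lies 45 mm off the hinge line
    ths=np.arange(-.02,1.6,.004)
    r=[(abs(q[:,0]*np.sin(t)+q[:,2]*np.cos(t)-.045)<.003).sum() for t in ths]
    i=int(np.argmax(r)); return ths[i],r[i],len(q)
print(theta(sys.argv[1],sys.argv[2]))
E
python3 th.py top ta; python3 th.py side sa
```

```text
t: 5.8
eef_pos: [0.564, -0.0471, 0.3084]
tool_rot: [0.3, 0.954, -0.001, -0.001]
force: [-0.2, -0.4, 0.3]
gripper_width: 0.453
t 5.8 case [-79.6  -0.6 223.4] world [ 0.564  -0.0471  0.3084] ytool.ex 1.0 yerr -0.0002 tz [-0.002 -0.001 -1.   ] F case [-0.4, -0.0, 0.3] w 0.453 q6 [-0.08  0.32  0.1   1.35 -0.    0.53]
(np.float64(1.092), np.int64(1223), 1322)
(np.float64(1.06), np.int64(3251), 4528)
```

```bash
python3 -m creep '[[0,-0.02,0.006,0],[0,-0.02,0.006,0],[0,-0.02,0.007,0],[0,-0.02,0.007,0],[0,0,0,0],[0,0,0,0]]'; python3 st.py;python3 th.py top tb; python3 th.py side sb
```

```text
t: 6.5
eef_pos: [0.5532, -0.0629, 0.3022]
tool_rot: [0.299, 0.954, -0.0, -0.0]
force: [-0.4, 0.2, -0.9]
gripper_width: 0.45
t 6.5 case [-98.7  -0.8 217.2] world [ 0.5532 -0.0629  0.3022] ytool.ex 1.0 yerr 0.0002 tz [-0. -0. -1.] F case [-0.1, 0.5, -0.9] w 0.45 q6 [-0.11  0.3   0.06  1.33 -0.    0.5 ]
(np.float64(0.988), np.int64(1874), 2106)
(np.float64(0.96), np.int64(3955), 5273)
```

```bash
python3 -m creep '[[0,-0.02,0.008,0],[0,-0.02,0.008,0],[0,-0.02,0.009,0],[0,-0.02,0.009,0],[0,0,0,0],[0,0,0,0]]'; python3 st.py;python3 th.py top tc; python3 th.py side sc
```

```text
t: 7.2
eef_pos: [0.5418, -0.0791, 0.2937]
tool_rot: [0.299, 0.954, -0.0, -0.0]
force: [0.4, 0.0, -0.3]
gripper_width: 0.449
t 7.2 case [-118.5   -0.7  208.7] world [ 0.5418 -0.0791  0.2937] ytool.ex 1.0 yerr 0.0003 tz [-0.  0. -1.] F case [0.3, -0.3, -0.3] w 0.449 q6 [-0.15  0.29  0.02  1.3   0.    0.46]
(np.float64(0.836), np.int64(2573), 3100)
(np.float64(0.792), np.int64(4813), 6127)
```

```bash
python3 - <<'E'
from h import *
for f,xc,zc in [('w3',-.0381,.2321),('w2',-.0066,.3425)]:
    s=load(f);K=s['camera_matrix'];d=s['depth'];v,u=np.mgrid[:480,:640]
    P=case((np.stack([(u-K[0,2])/K[0,0]*d,-(v-K[1,2])/K[1,1]*d,-d,np.ones_like(d)],-1)@s['cam_to_world'].T)[...,:3])
    print('cam',case(s['cam_to_world'][:3,3]).round(3))
    for lo,hi in [(-.07,-.012),(.012,.07)]:
        m=(d>0)&(abs(P[...,1])<.013)&(P[...,0]-xc>lo)&(P[...,0]-xc<hi)&(P[...,2]-zc>-.03)&(P[...,2]-zc<.06)&(s['color'].max(-1)<130)
        q=P[m]-[xc,0,zc];print(f,m.sum(),'z',np.percentile(q[:,2],[0,.5,2,10]).round(4) if len(q) else '', 'x',np.percentile(q[q[:,2]<.0][:,0],[1,50,99]).round(4) if (q[:,2]<0).any() else '')
E
```

```text
cam [-0.038  0.074  0.357]
w3 16860 z [-0.0166 -0.0117 -0.0067  0.0112] x [-0.0317 -0.02   -0.0184]
w3 16874 z [-0.03   -0.0133 -0.0073  0.0108] x [0.0143 0.0209 0.033 ]
cam [-0.007  0.074  0.468]
w2 13869 z [-0.0042 -0.002   0.0013  0.0121] x [-0.0443 -0.0429 -0.0425]
w2 14005 z [-0.0046 -0.0021  0.0014  0.0121] x [0.0421 0.0426 0.0464]
```

```bash
python3 -m creep '[[0,0,0.016,0],[0,0,0.016,0],[0,0,0.016,0],[0,0,0,0]]'; python3 st.py;python3 th.py top td; python3 th.py side sd
```

```text
t: 7.7
eef_pos: [0.5417, -0.0792, 0.281]
tool_rot: [0.299, 0.954, -0.001, -0.0]
force: [-0.8, -4.2, -1.9]
gripper_width: 0.45
t 7.7 case [-118.7   -0.7  196. ] world [ 0.5417 -0.0792  0.281 ] ytool.ex 1.0 yerr 0.0006 tz [-0.001 -0.001 -1.   ] F case [-3.9, -1.8, -1.9] w 0.45 q6 [-0.14  0.29 -0.01  1.27 -0.    0.46]
(np.float64(0.816), np.int64(2511), 3117)
(np.float64(0.788), np.int64(4796), 6117)
```

```bash
python3 -m creep '[[0,0.012,0.006,0],[0,0.012,0.006,0],[0,0.01,0,0],[0,0,0,0]]' 0.3; python3 st.py;python3 th.py top te; python3 th.py side se
```

```text
t: 8.2
eef_pos: [0.5455, -0.0741, 0.2794]
tool_rot: [0.3, 0.954, -0.003, -0.0]
force: [-6.0, -8.4, 5.0]
gripper_width: 0.651
t 8.2 case [-112.3   -0.8  194.4] world [ 0.5455 -0.0741  0.2794] ytool.ex 1.0 yerr -0.0002 tz [-0.003 -0.006 -1.   ] F case [-10.3, 0.1, 5.0] w 0.651 q6 [-0.13  0.3  -0.01  1.27 -0.01  0.48]
(np.float64(0.804), np.int64(2190), 2681)
(np.float64(0.78), np.int64(4653), 5972)
```

```bash
python3 -m creep '[[0,0.01,0.006,0],[0,0.014,0.006,0],[0,0.014,0.006,0],[0,0.01,0.006,0],[0,0,0,0]]' 1; python3 st.py;python3 th.py top tf; python3 th.py side sf
```

```text
t: 8.8
eef_pos: [0.552, -0.065, 0.2735]
tool_rot: [0.3, 0.954, -0.005, -0.0]
force: [-7.6, -11.1, 7.9]
gripper_width: 0.998
t 8.8 case [-101.1   -1.   188.5] world [ 0.552  -0.065   0.2735] ytool.ex 1.0 yerr -0.0003 tz [-0.004 -0.009 -1.   ] F case [-13.5, -0.1, 7.9] w 0.998 q6 [-0.11  0.31 -0.01  1.26 -0.01  0.5 ]
(np.float64(0.792), np.int64(1645), 2124)
(np.float64(0.76), np.int64(4418), 5724)
```

```bash
python3 - <<'E'
import numpy as np
pv=None
for t in [.775,.7,.6,.5,.4,.3,.25,.2,.15,.1,.075,.05]:
    p=t+.17;cx=-241.5*np.cos(p)-4*np.sin(t);cz=241.5*np.sin(p)-4*np.cos(t)
    ov=max(min(8.5,8.5*(t/.4)),0); tip=cz-ov; X=cx+42.5;Z=tip+4
    s=lambda x:(45-x*np.sin(t))/np.cos(t)
    bc=tip-max(s(X+42.5),s(X+57))
    print(t,'corner',round(cx,1),round(cz,1),'TCP',round(X,1),round(Z,1),'backclear',round(bc,1),'d/250',None if pv is None else ((X-pv[0])/250).round(3),None if pv is None else ((pv[1]-Z)/250).round(3)); pv=(X,Z)
E
```

```text
0.775 corner -144.3 192.9 TCP -101.8 188.4 backclear 63.4 d/250 None None
0.7 corner -158.3 181.5 TCP -115.8 177.0 backclear 52.4 d/250 -0.056 0.045
0.6 corner -175.6 164.8 TCP -133.1 160.3 backclear 39.8 d/250 -0.069 0.067
0.5 corner -191.2 146.5 TCP -148.7 142.0 backclear 28.7 d/250 -0.062 0.073
0.4 corner -204.9 126.6 TCP -162.4 122.1 backclear 18.6 d/250 -0.055 0.079
0.3 corner -216.5 105.6 TCP -174.0 103.2 backclear 11.4 d/250 -0.046 0.076
0.25 corner -221.5 94.6 TCP -179.0 93.3 backclear 8.0 d/250 -0.02 0.04
0.2 corner -226.0 83.4 TCP -183.5 83.2 backclear 4.7 d/250 -0.018 0.041
0.15 corner -229.8 72.0 TCP -187.3 72.8 backclear 1.4 d/250 -0.016 0.041
0.1 corner -233.2 60.4 TCP -190.7 62.3 backclear -1.8 d/250 -0.013 0.042
0.075 corner -234.6 54.6 TCP -192.1 57.0 backclear -3.4 d/250 -0.006 0.021
0.05 corner -235.9 48.7 TCP -193.4 51.6 backclear -5.0 d/250 -0.005 0.021
```

```bash
python3 -m creep '[[0,-0.02,0.012,0],[0,-0.02,0.014,0],[0,-0.02,0.016,0],[0,-0.019,0.017,0],[0,-0.018,0.018,0],[0,-0.018,0.018,0],[0,-0.018,0.017,0],[0,0,0,0]]'; python3 st.py;python3 th.py top tg; python3 th.py side sg
```

```text
t: 9.7
eef_pos: [0.5339, -0.0908, 0.2437]
tool_rot: [0.3, 0.954, -0.001, -0.001]
force: [-2.4, -7.0, -3.1]
gripper_width: 1.0
t 9.7 case [-132.6   -0.8  158.7] world [ 0.5339 -0.0908  0.2437] ytool.ex 1.0 yerr -0.0002 tz [-0.002 -0.002 -1.   ] F case [-7.1, -2.1, -3.1] w 1.0 q6 [-0.17  0.29 -0.11  1.17 -0.    0.44]
(np.float64(0.612), np.int64(2659), 3708)
(np.float64(0.592), np.int64(5284), 6668)
```

```bash
python3 -m creep '[[0,-0.016,0.017,0],[0,-0.016,0.018,0],[0,-0.015,0.018,0],[0,-0.015,0.018,0],[0,-0.015,0.019,0],[0,-0.014,0.019,0],[0,-0.014,0.019,0],[0,-0.014,0.019,0],[0,0,0,0]]'; python3 st.py;python3 th.py top thh; python3 th.py side sh
```

```text
t: 10.7
eef_pos: [0.5167, -0.115, 0.2064]
tool_rot: [0.3, 0.954, -0.001, -0.001]
force: [-1.5, -7.3, -3.6]
gripper_width: 0.998
t 10.7 case [-162.3   -0.5  121.4] world [ 0.5167 -0.115   0.2064] ytool.ex 1.0 yerr -0.0 tz [-0.003 -0.001 -1.   ] F case [-6.9, -2.9, -3.6] w 0.998 q6 [-0.22  0.29 -0.21  1.08 -0.    0.39]
(np.float64(0.42), np.int64(3175), 4972)
(np.float64(0.39999999999999997), np.int64(5909), 7270)
```

```bash
python3 -m creep '[[0,-0.012,0.018,0],[0,-0.012,0.018,0],[0,-0.012,0.019,0],[0,-0.011,0.019,0],[0,-0.01,0.019,0],[0,-0.01,0.019,0],[0,0,0,0]]'; python3 st.py;python3 th.py top ti; python3 th.py side si
```

```text
t: 11.5
eef_pos: [0.5072, -0.1277, 0.1789]
tool_rot: [0.299, 0.954, -0.0, -0.001]
force: [-2.5, -4.9, -4.3]
gripper_width: 1.0
t 11.5 case [-178.2   -0.    93.9] world [ 0.5072 -0.1277  0.1789] ytool.ex 1.0 yerr 0.0004 tz [-0.002  0.    -1.   ] F case [-5.4, -0.8, -4.3] w 1.0 q6 [-0.25  0.3  -0.27  1.   -0.    0.36]
(np.float64(0.27999999999999997), np.int64(3374), 5564)
(np.float64(0.268), np.int64(6116), 7430)
```

```bash
python3 -m creep '[[0,-0.007,0.012,0],[0,-0.007,0.013,0],[0,-0.007,0.013,0],[0,-0.007,0.013,0],[0,-0.007,0.013,0],[0,-0.006,0.012,0],[0,0,0,0],[0,0,0,0]]'; python3 st.py;python3 th.py top tj; python3 th.py side sj
```

```text
t: 12.4
eef_pos: [0.502, -0.1364, 0.1607]
tool_rot: [0.299, 0.954, -0.001, -0.0]
force: [-3.0, -4.4, -4.1]
gripper_width: 1.003
t 12.4 case [-188.3   -0.7   75.7] world [ 0.502  -0.1364  0.1607] ytool.ex 1.0 yerr 0.0004 tz [-0.001 -0.001 -1.   ] F case [-5.3, -0.0, -4.1] w 1.003 q6 [-0.26  0.31 -0.31  0.95 -0.    0.34]
(np.float64(0.168), np.int64(3437), 5830)
(np.float64(0.16), np.int64(6093), 7424)
```

```bash
python3 -m creep '[[0,-0.004,0.008,0],[0,-0.004,0.009,0],[0,-0.004,0.009,0],[0,-0.003,0.009,0],[0,0,0,0],[0,0,0,0]]'; python3 st.py;python3 th.py top tk; python3 th.py side sk
```

```text
t: 13.1
eef_pos: [0.5001, -0.1393, 0.152]
tool_rot: [0.299, 0.954, -0.0, -0.0]
force: [-2.6, -4.5, -4.7]
gripper_width: 1.0
t 13.1 case [-191.7   -0.8   67. ] world [ 0.5001 -0.1393  0.152 ] ytool.ex 1.0 yerr 0.0006 tz [-0.001 -0.    -1.   ] F case [-5.2, -0.5, -4.7] w 1.0 q6 [-0.27  0.31 -0.33  0.93 -0.    0.34]
(np.float64(0.12400000000000001), np.int64(3468), 5913)
(np.float64(0.116), np.int64(6044), 7395)
```

```bash
python3 -m creep '[[0,-0.004,0.005,0],[0,-0.004,0.005,0],[0,-0.003,0.005,0],[0,-0.002,0.005,0],[0,0,0,0],[0,0,0,0]]'; python3 st.py;python3 th.py top tl; python3 th.py side sl
```

```text
t: 13.8
eef_pos: [0.4994, -0.1414, 0.1479]
tool_rot: [0.299, 0.954, 0.001, 0.001]
force: [-0.5, -0.0, -0.2]
gripper_width: 1.001
t 13.8 case [-193.9   -1.5   62.9] world [ 0.4994 -0.1414  0.1479] ytool.ex 1.0 yerr 0.0013 tz [ 0.002  0.001 -1.   ] F case [-0.3, 0.4, -0.2] w 1.001 q6 [-0.28  0.31 -0.34  0.92  0.    0.33]
(np.float64(0.039999999999999994), np.int64(3364), 5876)
(np.float64(0.036000000000000004), np.int64(5982), 7285)
```

```bash
python3 -m creep '[[0,0,-0.04,0],[0,0,-0.06,0],[0,0,-0.06,0],[0.006,0.02,0,0],[0,0.02,0,0],[0,0.015,0,0],[0,0,0,0],[0,0,0,0],[0,0,0,0],[0,0,0,0]]' -1; python3 st.py
python3 -m creep '[[0,0,0.03,0],[0,0,0.03,0],[0,0,0.03,0],[0,0,0.02,0],[0,0,0,0],[0,0,0,0]]'; python3 st.py
python3 - <<'E'
from h import *
s=snap('side','s9');w=snap('top','t9')
im=cv2.resize(s['color'][100:300,240:440,::-1],(400,400),interpolation=cv2.INTER_CUBIC)
im2=cv2.resize(w['color'][130:330,240:440,::-1],(400,400),interpolation=cv2.INTER_CUBIC)
cv2.imwrite('pics/c9.png',np.hstack([im,im2]))
E
```

```text
t: 14.9
eef_pos: [0.5049, -0.1296, 0.187]
tool_rot: [0.299, 0.954, -0.0, -0.0]
force: [0.5, -0.3, -0.1]
gripper_width: 0.0
t 14.9 case [-181.1    0.8  102. ] world [ 0.5049 -0.1296  0.187 ] ytool.ex 1.0 yerr 0.0006 tz [-0.001  0.    -1.   ] F case [0.0, -0.6, -0.1] w 0.0 q6 [-0.25  0.29 -0.26  1.02 -0.    0.36]
t: 15.5
eef_pos: [0.505, -0.1295, 0.1596]
tool_rot: [0.299, 0.954, -0.0, -0.0]
force: [-0.4, 0.2, 0.2]
gripper_width: -0.0
t 15.5 case [-180.9    0.8   74.6] world [ 0.505  -0.1295  0.1596] ytool.ex 1.0 yerr 0.0007 tz [-0.  0. -1.] F case [-0.1, 0.5, 0.2] w -0.0 q6 [-0.25  0.31 -0.31  0.95  0.    0.36]
```

View pics/c9.png

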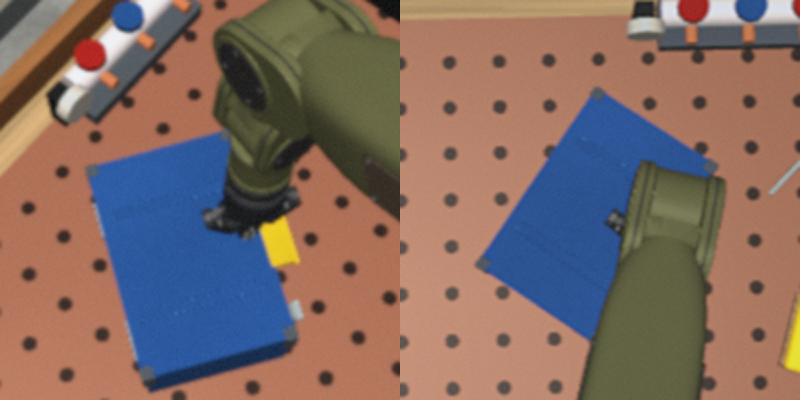

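```bash
for i in 1; do python3 -m creep '[[0,0,0.008,0],[0,0,0.008,0],[0,0,0,0],[0,0,0,0]]' | grep -E 'pos|force'; python3 -m creep '[[0,0,0.004,0],[0,0,0.004,0],[0,0,0,0]]' | grep -E 'pos|force'; done
```

```text
eef_pos: [0.505, -0.1296, 0.1558]
force: [0.1, -0.5, -0.4]
eef_pos: [0.5052, -0.1296, 0.1541]
force: [-1.0, -1.0, 1.9]
```

Contact; now press in ~1 mm steps.

```bash
python3 -m creep '[[0,0,0.004,0],[0,0,0.004,0],[0,0,0,0]]' | grep -E 'pos|force';python3 -m creep '[[0,0,0.004,0],[0,0,0,0]]' | grep -E 'pos|force'
```

```text
eef_pos: [0.5051, -0.1298, 0.1532]
force: [-3.3, 0.5, 9.7]
eef_pos: [0.5049, -0.13, 0.1512]
force: [-1.3, -1.5, 2.2]
```

```bash
python3 -m creep '[[0,0,0.004,0],[0,0,0,0]]' | grep -E 'pos|force'; python3 -m creep '[[0,0,0.004,0],[0,0,0,0]]' | grep -E 'pos|force'
```

```text
eef_pos: [0.505, -0.13, 0.1498]
force: [-1.1, -2.0, 3.5]
eef_pos: [0.5051, -0.1301, 0.1496]
force: [-3.2, -1.4, 9.1]
```

```bash
python3 -m creep '[[0,0,0.004,0],[0,0,0,0]]' | grep -E 'pos|force'; python3 -m creep '[[0,0,0.003,0],[0,0,0,0]]' | grep -E 'pos|force'
```

```text
eef_pos: [0.505, -0.1302, 0.1491]
force: [-4.5, -2.5, 11.7]
eef_pos: [0.5049, -0.1302, 0.1485]
force: [-4.8, -2.4, 13.4]
```

```bash
python3 -m creep '[[0,0,0.003,0],[0,0,0,0]]' | grep -E 'pos|force'; python3 -m creep '[[0,0,0.002,0],[0,0,0,0]]' | grep -E 'pos|force'
```

```text
eef_pos: [0.5048, -0.1304, 0.1478]
force: [-4.6, -1.7, 13.2]
eef_pos: [0.5047, -0.1305, 0.1472]
force: [-5.3, -2.1, 13.4]
```

```bash
python3 th.py side sm; python3 -m creep '[[0,0,0.002,0],[0,0,0,0]]' | grep -E 'pos|force'
```

```text
(np.float64(0.004), np.int64(5760), 7079)
eef_pos: [0.5047, -0.1306, 0.1468]
force: [-5.7, -2.6, 14.4]
```

```bash
python3 -m creep '[[0,0,0.002,0],[0,0,0,0]]' | grep -E 'pos|force'; python3 -m creep '[[0,0,0.002,0],[0,0,0,0]]' | grep -E 'pos|force'
```

```text
eef_pos: [0.5047, -0.1306, 0.1467]
force: [-6.1, -3.1, 15.8]
eef_pos: [0.5046, -0.1306, 0.1466]
force: [-6.8, -3.6, 19.8]
```

```bash
python3 -m creep '[[0,0,-0.01,0],[0,0,-0.02,0],[0,0,-0.06,0],[0,0,-0.12,0],[0,0,-0.15,0],[0,-0.15,-0.15,0],[0,-0.17,-0.1,0],[0,-0.17,0,0],[0,-0.17,0,0],[0,-0.17,0,0],[0,-0.17,0,0],[0,-0.1,0,0],[0,0,0,0],[0,0,0,0]]'; python3 th.py side sn; python3 th.py top tn
python3 - <<'E'
from h import *
P=[]
for n in ('sn','tn'):
    s=load(n);K=s['camera_matrix'];d=s['depth'];v,u=np.mgrid[:480,:640]
    Q=case((np.stack([(u-K[0,2])/K[0,0]*d,-(v-K[1,2])/K[1,1]*d,-d,np.ones_like(d)],-1)@s['cam_to_world'].T)[...,:3])
    m=(d>0)&(abs(Q[...,1])<.045)&(Q[...,0]<-.17)&(Q[...,0]>-.232)&(Q[...,2]>.02)&(Q[...,2]<.09);b=(d>0)&(abs(Q[...,1])<.13)&(Q[...,0]<-.01)&(Q[...,0]>-.05)&(Q[...,2]>.02)&(Q[...,2]<.09)
    print(n,'front z',np.median(Q[m][:,2]),m.sum(),'rear z',np.median(Q[b][:,2]))
a=cv2.resize(load('sn')['color'][130:300,250:420,::-1],(400,400),interpolation=cv2.INTER_CUBIC);b=cv2.resize(load('tn')['color'][150:320,250:420,::-1],(400,400),interpolation=cv2.INTER_CUBIC)
cv2.imwrite('pics/cn.png',np.hstack([a,b]))
E
```

```text
t: 20.05
eef_pos: [0.3493, -0.3535, 0.2942]
tool_rot: [0.3, 0.954, 0.001, -0.0]
force: [-0.1, -0.9, 0.1]
gripper_width: -0.001
(np.float64(0.0), np.int64(6299), 7689)
(np.float64(0.004), np.int64(4074), 7152)
sn front z 0.04490114791587825 713 rear z 0.045203774858030246
tn front z 0.0453964375402673 691 rear z 0.045834545413410546
```

View pics/cn.png

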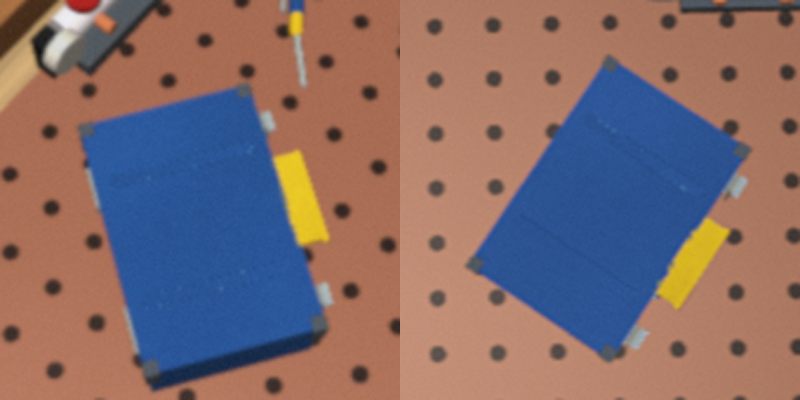

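```bash
python3 -c "
from rig import arm
print(arm.sign_off(), arm.observe()['t'])"
```

```text
the job is handed in; nothing more can be done
the job is handed in; nothing more can be done
```

The case is shut and the job is handed in at about 20 s of the 51 s allowed; no verdict was reported.

**How it went:** I tipped the cover forward with the open hand straddling the lip. The front finger then bore its weight from 0.8 rad down to about 0.12 rad, with 5–8 N on the lip. I pressed at the press spot with the fingers shut until it stopped firmly, reaching about 21 N against the 25 N limit.

**Last checks:**
- **Cover:** with the hand well clear, both cameras put the front edge level with the hinge side within 0.5 mm, at 45 mm above the hinge. The angle read 0.000 rad in one view and 0.004 in the other. It did not spring back on its seal.
- **Catches:** I judged both snapped because the cover stayed down; I did not measure the catch noses.
- **Loose things:** I never touched them knowingly, and no unexpected forces showed, but I did not measure their positions at the end.

**Uncertain points:**
- **Last stage of the descent:** the lip slid off the finger between about 0.12 rad and the catches at about 0.045 rad, so the cover made that part of the way faster than planned. Its speed there was not measured, so I cannot rule out that it passed 1.5 rad/s.
- **Force while opening the jaws:** the push on the lip briefly reached about 16 N, under the 35 N limit.

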